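# Nip a bearing in the vee fixture and lock the jaw

### The arm

A 6-joint arm with a two-finger parallel gripper is mounted at the origin on a cart in front of the work surface, level with it; the furniture and walls round the work are solid. World frame = base frame: x ahead of the robot, y to its left, z up, the work surface at z = 0. Lengths are in m, angles in rad, forces in N, time in s.
With the tool pointing down it reaches from about 0.375 to 0.75 m from the base axis. Payload 9 kg.
Tool frame: the origin (TCP) lies at the very end of the fingers, on their centre line; the grasp point (between the pads) lies 19 mm behind it; z points along the fingers, y is the line along which they close (so a half turn about z gives the same grasp; the last joint's range is limited). The gripper opens to 85 mm and grips with 20 to 120 N. Pads are 22 mm wide; open, the fingers measure 114 mm over their backs; the gripper's body (76 mm by 85 mm) begins 54 mm behind the grasp point. The pads swing forward as they close: fully open they stand 13 mm farther back than shut.
Start: joints at [-1.488, 0.104, 0.097, 1.564, 0, 1.353], TCP at [0.178, -0.573, 0.231] pointing down, gripper open.
Joint ranges: [-2.99, 2.99], [-0.84, 1.86], [-1.1, 1.16], [-1.84, 2.11], [-1.51, 1.56], [-3.14, 3.14]. Speed limits (rad/s): [2.22, 2.22, 2.57, 3.14, 3.14, 3.14].

### API

Orientations are given as a unit quaternion [x, y, z, w].
In Python, from cell import r, read_camera gives the robot as it stands.
- The arm moves only by the tool jog_arm, never from a script. Its argument "targets" is a list of rows, each an object with "twist": the turn, a rotation vector about the tool's x, y, z in units of 6 degrees (1.0 is 6 degrees), a list of three; "xyz": the shift along the tool's x, y, z in units of 25 mm (1.0 is 25 mm), a list of three; "jaw": the opening, from -1 (shut) to 1 (fully open). In form: [{"twist": [rx, ry, rz], "xyz": [x, y, z], "jaw": jaw}, ...]. A call has 1 to 12 rows; each row shifts and turns the commanded pose from where the row before left it, along the tool's axes as they then stand; what a row does not reach is not made up. A row lasts 1/8 s, in which the tool goes at most 62.5 mm and 10.7 degrees, less where a joint would pass 70% of its speed; a pose out of reach is approached as far as the arm can. A call is refused whole if a number of a shift passes 1 or a number of a turn 1, either way. A call with a gripper value outside its range is refused whole. The fingers move at their own pace and stop on an object; "force" is the grip in N (left out, the last holds). Time passes only in rows, so rows that do not move let the fingers close. It gives the time, the measured TCP pose, the force, the opening and the grip force at its end, in the units of the state.
- r.sense(): the state, without advancing time (a new reading comes with each control period).
- read_camera(name): name is "scene" or "side" or "wrist"; returns a dict with "pixels" (384x512x3 uint8, red, green, blue), "range_z" (384x512 float32, m along the optical axis (not along the pixel's ray), 0 where there is no reading), "fx", "fy", "cx", "cy" (pixels), "k1" (the pictures are not rectified: a ray, as slopes to the right and down, at radius r is drawn at 1 + k1 r^2 times it, then the intrinsics apply), "origin" and "orientation" of the camera in the world. Camera axes: x right, y up, looking along -z (the intrinsics and any distortion apply to the point x, -y, -z); pixel columns grow to the right and rows downward; lengths in m; the calibration is good to about 2 mm. A picture is of the moment at which its call begins.
- r.job_done(): hands the job in; it is judged then, once.
The state is a dict: "clock": time; "qpos": joint angles; "qvel": joint speeds; "tau": joint torques, N m; "position": TCP position; "ee_rot": TCP orientation; "contact_force": force on the tool from outside, world axes, zero at the start; "moment": the same for the moment, N m; "grip_width": opening from 0.0 (shut) to 1.0 (fully open); "finger_force": force on a finger pad.
Only numpy, scipy, OpenCV 4.12 (cv2) and the standard library are available. Lean on these libraries where they do the work, as an engineer would, in place of code of your own. Each camera call takes 0.05 s, during which the arm holds its last target. There are 200 camera calls.

### The job

The ball bearing is lying loose in the vee fixture. Back off the lock ring under the knob, turn the knob to bring the sliding jaw up until it seats the bearing in the vee with a light nip of about 10 N (never hard: a bearing's ring is soon pinched out of round), then retighten the lock ring firmly so that the jaw keeps that nip. Leave the other things on the bench where they are.

Things in the scene. Friction and masses are not known exactly. Their poses are not given: they have to be found in the camera images.
- fixture: Holding fixture bolted down: steel base 110 x 250 x 12 mm; origin at the centre of its underside, on the bench. Along its y: steel vee at +y (opens to -y), sliding jaw between, grey gear housing (84 x 68 mm, top 46 mm up) at -y. The vertical shaft with lock ring and knob stands on the housing at local x 0, y -60 mm.
- knob_grip (a point): Centre of the round fluted dark knob, on the shaft axis, 90 mm above the bench; knob 36 mm across, 78 to 102 mm up. Clockwise from above drives the jaw towards the vee, 10 mm per rad. Turning it freely takes 0.20 Nm; each 10 N of nip adds 0.10 Nm while it turns (at rest its own friction hides part of that: some 0.05 Nm is left). Let go, it stays put up to 20 N.
- ring_grip (a point): Centre of the knurled round steel lock ring under the knob, on the same axis, 63 mm above the bench. Ring 54 mm across, from 55 to 71 mm up, standing free of the housing's top (46 mm); take it with the fingers reaching down past the knob.
- lock_ring (a joint): Lock ring angle, rad: about 0 = tight (as found), grows as it is backed off anticlockwise from above, up to 1.6. It turns freely with 0.30 Nm. Below 0.3 it clamps the knob's shaft and stiffens: about 0.4 Nm at 0.16, 0.5 Nm at 0.07, 0.6 Nm at -0.02; hard stop at -0.06. Above 0.3 the knob is free. Firmly tight is below 0.15; it keeps its place when released.
- jaw: Sliding jaw on two bars, 66 mm wide, with a black nylon pad 36 x 18 mm. Its origin is at the middle of the pad's face (the side towards the vee), 13.5 mm above the bench; it moves along the fixture's y. The knob needs 0.8 to 1.4 rad from the start to the nip. From first touch in the vee the nip grows to about 10 N within 0.04 rad of knob and 20 N within 0.06 rad.
- bearing: Ball bearing 52 mm across, 15 mm high, lying loose on the fixture's base plate between jaw and vee. Origin at the centre of its underside, 12 mm above the bench. The faces of vee and jaw are smooth and centre it when pushed.
- nest (a point): Where the centre of the bearing's underside lies when it touches both cheeks of the vee, 12 mm above the bench.
- plug_gauge: Double-ended plug gauge, 112 mm long, lying beside the vee on the robot's side. Leave it.
- oil_bottle: White oiler bottle with a red nozzle, 40 mm across, 105 mm high, standing behind the vee. Leave it.
- hex_key: Black hex key, 129 x 38 x 7 mm, lying behind the fixture. Leave it.
- grease_tin: Flat round tin, 67 mm across, 32 mm high, near the bench's front edge. Leave it.
- collet: Steel collet, 33 mm across, 47 mm high, standing left of the fixture. Leave it.
- carton: Red carton, 161 x 58 x 48 mm, lying at the back. Leave it.
- crayon: Marking crayon, 100 mm long, 9 mm thick, lying near the bench's front edge. Leave it.
- vee_block: Dark steel vee block, 43 x 57 x 46 mm, left of the fixture. Leave it.
Not all that is in view belongs to the job. What is shaped like the bearing but blue or brown is not meant.

How it is judged:
On the way, in this order (a step that is already met when the one before it is completed fails the run):
1. the lock ring is backed off clear of its clamp (more than 0.35 rad) with the bearing still loose (value of joint lock_ring above 0.35 rad and contact force between jaw and bearing below 2 N), for 0.2 s.
2. with the ring still slack, the jaw nips the bearing in the vee with 5 to 18 N (contact force between jaw and bearing between 5 and 18 N and horizontal distance between bearing and nest below 0.0015 m and value of joint lock_ring above 0.3 rad), for 0.3 s.
At the end, for the whole second after the job is handed in: The lock ring is tight again (below 0.15 rad), the jaw still presses on the bearing with 5 to 18 N, and the bearing lies flat and at rest in the vee, its centre within 1.5 mm of the nest (contact force between jaw and bearing between 5 and 18 N and horizontal distance between bearing and nest below 0.0015 m and value of joint lock_ring below 0.15 rad and angle between bearing's own z axis and vertical below 0.06 rad and linear speed of bearing below 0.01 m/s); the robot touches nothing.
It fails at once if the bearing is pinched with more than 35 N (contact force between jaw and bearing above 35 N).
It fails at once if one of the other things on the bench is moved more than 15 mm (distance of any of plug_gauge, oil_bottle, hex_key, grease_tin, collet, carton, crayon, vee_block from where it was at the start of the episode above 0.015 m).
It also fails if it takes over 72 s, if anything falls off the work surface, if the arm or the gripper's body presses on something with over 40 N, if the wrist force passes 120 N, or if a joint passes its speed limit or range.

## Working session

There is one attempt and no reset: what is moved stays moved. The work goes in short steps, Python scripts to look and compute and a tool call to move; the robot and the scene stay as the last step left them, time stands still between calls to the robot, and variables do not carry over. Pictures are saved under pics/ and viewed, at most 10 in all, crops included, and the job is handed in when it is done.

Besides the shell and the picture viewer there is one more tool, called after "Emit:" as name(argument=value, ...) on one line, values as JSON. jog_arm: Moves the arm, as the interface text tells. Its arguments: {"type":"object","properties":{"targets":{"type":"array"},"force":{"type":"number"}},"required":["targets"]}

```bash
mkdir -p pics; ls; cat > h.py <<'E'
import numpy as np, cv2
from scipy.spatial.transform import Rotation as R
from cell import r, read_camera
def snap(n):
    c=read_camera(n); np.savez(f'{n}.npz',**{k:np.array(v) for k,v in c.items()}); return c
def rays(c,uv):
    uv=np.atleast_2d(np.asarray(uv,float)); d=np.c_[(uv[:,0]-c['cx'])/c['fx'],(uv[:,1]-c['cy'])/c['fy']]
    s=d.copy()
    for _ in range(20): s=d/(1+c['k1']*(s**2).sum(1,keepdims=True))
    v=np.c_[s[:,0],-s[:,1],-np.ones(len(s))]
    return np.array(c['origin']),R.from_quat(c['orientation']).apply(v)
def onplane(c,uv,z):
    o,v=rays(c,uv); return o+v*((z-o[2])/v[:,2])[:,None]
def bydepth(c,uv):
    o,v=rays(c,uv); uv=np.atleast_2d(uv).astype(int); return o+v*c['range_z'][uv[:,1],uv[:,0]][:,None]
E
python3 - <<'E'
from h import *
ims=[]
for n in ('scene','side'):
    c=snap(n); cv2.imwrite(f'pics/{n}.png',c['pixels'][:,:,::-1]); print(n,c['origin'],c['orientation'],c['fx'],c['k1'])
print(r.sense())
E
```

```text
pics
scene [0.14805415 1.01244242 0.78978277] [-0.083532    0.39086336  0.89136365 -0.21382021] 409.4185460259441 0.016658173242383136
side [ 0.49296663 -0.67829578  0.57595611] [ 0.52692161 -0.00166965  0.01990833  0.84967905] 403.3821531296313 0.016087578167269447
{'clock': 0.1, 'qpos': array([-1.48770335e+00,  1.04625504e-01,  9.65803579e-02,  1.56385515e+00,
        1.33027301e-05,  1.35309583e+00]), 'qvel': array([-9.17444286e-05, -1.98369961e-03,  1.35030073e-03,  4.50799031e-04,
       -3.81391898e-04, -5.47234700e-04]), 'tau': array([ 7.14047172e-03, -5.58205211e+01,  5.04721034e+01,  1.31466580e-02,
       -2.73647256e-04,  1.14668100e-05]), 'position': array([ 0.1777572 , -0.5727874 ,  0.23062665]), 'ee_rot': array([ 9.88711562e-01,  1.49830377e-01,  4.37588725e-05, -5.50287131e-04]), 'contact_force': array([ 0.30621494, -0.16659012,  0.71581373]), 'moment': array([0.02396164, 0.0239572 , 0.00160398]), 'finger_force': 0.0, 'grip_width': 1.001368808008447}
```

View pics/scene.png

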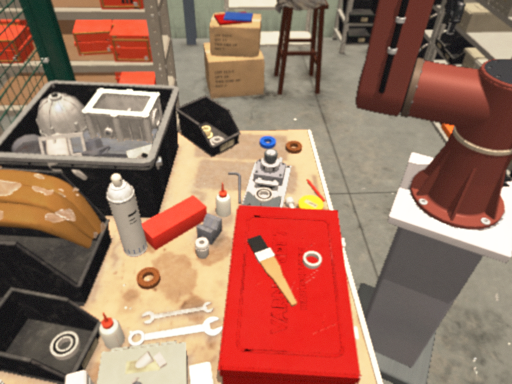

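View pics/side.png

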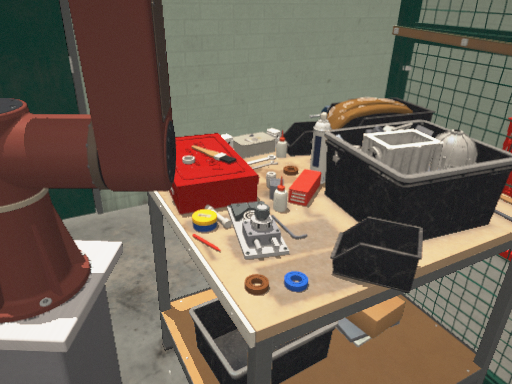

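The fixture with its dark knob is at scene (269,160) and side (262,212). The bearing lies in it near scene (264,190). The lookalikes are the blue ring at scene (267,142), the brown rings at (293,146) and (148,278), a white ring on the red case at (312,259), and a ring in the black bin at (64,345). Only the one in the fixture fits the description. I'll crop it to check and measure.

```bash
python3 - <<'E'
from h import *
C={n:dict(np.load(n+'.npz')) for n in('scene','side')}
a=C['scene']['pixels'][130:220,225:325]; b=C['side']['pixels'][190:270,205:315]
a=cv2.resize(a,(400,360),interpolation=cv2.INTER_CUBIC); b=cv2.resize(b,(400,291),interpolation=cv2.INTER_CUBIC)
b=cv2.copyMakeBorder(b,0,69,0,0,cv2.BORDER_CONSTANT)
cv2.imwrite('pics/crop.png',np.hstack([a,b])[:,:,::-1])
for n in C:
    c=C[n]; g=np.mgrid[0:384,0:512]; uv=np.c_[g[1].ravel(),g[0].ravel()]; P=bydepth(c,uv)
    ok=(c['range_z'].ravel()>0)
    x0=(270,157) if n=='scene' else (262,212)
    near=np.hypot(*(uv-x0).T)<25
    for z0,z1,t in((.094,.11,'knobtop'),(.038,.052,'housing'),(.055,.071,'ring')):
        m=ok&near&(P[:,2]>z0)&(P[:,2]<z1); Q=P[m]
        if len(Q): print(n,t,m.sum(),Q.mean(0).round(4),np.median(Q,0).round(4),Q.min(0).round(3),Q.max(0).round(3))
E
```

```text
scene knobtop 106 [0.4966 0.1838 0.101 ] [0.4964 0.185  0.1013] [0.479 0.164 0.094] [0.516 0.198 0.105]
scene housing 325 [0.4929 0.1928 0.0452] [0.4868 0.1982 0.0455] [0.449 0.138 0.038] [0.545 0.231 0.052]
scene ring 120 [0.4916 0.1932 0.0659] [0.4895 0.1962 0.0672] [0.471 0.158 0.055] [0.524 0.209 0.071]
side knobtop 125 [0.4953 0.1727 0.1   ] [0.4948 0.171  0.1011] [0.478 0.158 0.094] [0.514 0.194 0.103]
side housing 390 [0.4992 0.1918 0.0451] [0.4993 0.1651 0.0452] [0.448 0.138 0.038] [0.556 0.395 0.052]
side ring 187 [0.4978 0.1709 0.0652] [0.4982 0.1598 0.0666] [0.468 0.149 0.055] [0.544 0.353 0.071]
```

View pics/crop.png

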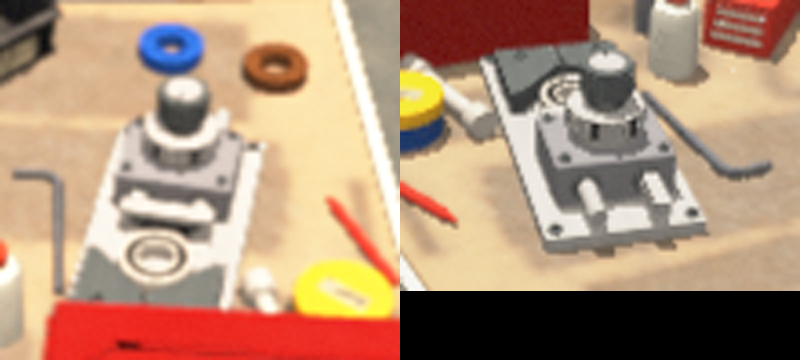

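The crop shows the steel bearing lying loose on the base plate, between the nylon-padded jaw and the vee (scene px about (264,194)). The knob is above the lock ring on the housing. The two views put the shaft axis at about (0.496, 0.179). Knob top measures 0.101 against 0.102 given, and housing top 0.045 against 0.046, so the heights agree. Next I plan the approach, arriving with joint 6 near +0.5.

```bash
cat >> h.py <<'E'
def plan(wps,start=None):
    """wps: list of (x,y,z,yawchange rad ccw,nrows); prints rows xyz (units) and twist z"""
    s=r.sense(); p=np.array(s['position']); q=R.from_quat(s['ee_rot'])
    for x,y,z,dy,n in wps:
        t=np.array([x,y,z]); tw=-dy/n/np.radians(6)
        p0=p.copy()
        for i in range(n):
            d=np.round(q.inv().apply(p0+(t-p0)*(i+1)/n-p)/.025,2); tz=round(tw,2)
            print(f'{{"twist":[0,0,{tz}],"xyz":{d.tolist()},"jaw":1}},')
            p=p+q.apply(d*.025); q=q*R.from_rotvec([0,0,np.radians(6)*tz])
def st():
    s=r.sense(); e=R.from_quat(s['ee_rot']).as_matrix()
    print('t',s['clock'],'p',s['position'].round(4),'yaw',np.arctan2(e[1,0],e[0,0]).round(3),'tilt',e[:,2].round(4),'q',s['qpos'].round(3),'F',s['contact_force'].round(2),'M',s['moment'].round(3),'w',round(s['grip_width'],3),'ff',s['finger_force'])
E
python3 -c "
from h import *
plan([(.36,-.36,.23,.99,12),(.46,-.09,.23,.94,12),(.49,.12,.23,.76,10)])"
```

```text
{"twist":[0,0,-0.79],"xyz":[0.79, -0.5, 0.0],"jaw":1},
{"twist":[0,0,-0.79],"xyz":[0.83, -0.43, 0.01],"jaw":1},
{"twist":[0,0,-0.79],"xyz":[0.86, -0.36, -0.0],"jaw":1},
{"twist":[0,0,-0.79],"xyz":[0.89, -0.29, 0.0],"jaw":1},
{"twist":[0,0,-0.79],"xyz":[0.91, -0.21, 0.0],"jaw":1},
{"twist":[0,0,-0.79],"xyz":[0.92, -0.14, 0.01],"jaw":1},
{"twist":[0,0,-0.79],"xyz":[0.93, -0.06, -0.0],"jaw":1},
{"twist":[0,0,-0.79],"xyz":[0.94, 0.02, 0.0],"jaw":1},
{"twist":[0,0,-0.79],"xyz":[0.93, 0.09, 0.01],"jaw":1},
{"twist":[0,0,-0.79],"xyz":[0.91, 0.17, -0.0],"jaw":1},
{"twist":[0,0,-0.79],"xyz":[0.91, 0.24, 0.0],"jaw":1},
{"twist":[0,0,-0.79],"xyz":[0.87, 0.32, 0.0],"jaw":1},
{"twist":[0,0,-0.75],"xyz":[0.96, 0.07, 0.0],"jaw":1},
{"twist":[0,0,-0.75],"xyz":[0.95, 0.15, 0.0],"jaw":1},
{"twist":[0,0,-0.75],"xyz":[0.93, 0.23, 0.0],"jaw":1},
{"twist":[0,0,-0.75],"xyz":[0.91, 0.29, 0.01],"jaw":1},
{"twist":[0,0,-0.75],"xyz":[0.89, 0.37, -0.0],"jaw":1},
{"twist":[0,0,-0.75],"xyz":[0.85, 0.43, -0.0],"jaw":1},
{"twist":[0,0,-0.75],"xyz":[0.82, 0.51, -0.0],"jaw":1},
{"twist":[0,0,-0.75],"xyz":[0.78, 0.56, 0.0],"jaw":1},
{"twist":[0,0,-0.75],"xyz":[0.73, 0.62, 0.0],"jaw":1},
{"twist":[0,0,-0.75],"xyz":[0.68, 0.68, 0.0],"jaw":1},
{"twist":[0,0,-0.75],"xyz":[0.62, 0.73, 0.0],"jaw":1},
{"twist":[0,0,-0.75],"xyz":[0.57, 0.78, 0.01],"jaw":1},
{"twist":[0,0,-0.73],"xyz":[0.59, 0.61, 0.0],"jaw":1},
{"twist":[0,0,-0.73],"xyz":[0.53, 0.66, 0.0],"jaw":1},
{"twist":[0,0,-0.73],"xyz":[0.49, 0.69, 0.0],"jaw":1},
{"twist":[0,0,-0.73],"xyz":[0.43, 0.73, 0.0],"jaw":1},
{"twist":[0,0,-0.73],"xyz":[0.38, 0.76, 0.0],"jaw":1},
{"twist":[0,0,-0.73],"xyz":[0.31, 0.79, 0.0],"jaw":1},
{"twist":[0,0,-0.73],"xyz":[0.26, 0.81, 0.0],"jaw":1},
{"twist":[0,0,-0.73],"xyz":[0.19, 0.83, 0.0],"jaw":1},
{"twist":[0,0,-0.73],"xyz":[0.13, 0.84, 0.0],"jaw":1},
{"twist":[0,0,-0.73],"xyz":[0.07, 0.84, 0.0],"jaw":1},
```

Emit:
jog_arm(targets=[{"twist": [0, 0, -0.8], "xyz": [0.8, -0.5, 0], "jaw": 1}, {"twist": [0, 0, -0.8], "xyz": [0.83, -0.43, 0], "jaw": 1}, {"twist": [0, 0, -0.8], "xyz": [0.86, -0.36, 0], "jaw": 1}, {"twist": [0, 0, -0.8], "xyz": [0.9, -0.3, 0], "jaw": 1}, {"twist": [0, 0, -0.8], "xyz": [0.9, -0.2, 0], "jaw": 1}, {"twist": [0, 0, -0.8], "xyz": [0.92, -0.14, 0], "jaw": 1}, {"twist": [0, 0, -0.8], "xyz": [0.93, -0.06, 0], "jaw": 1}, {"twist": [0, 0, -0.8], "xyz": [0.94, 0.02, 0], "jaw": 1}, {"twist": [0, 0, -0.8], "xyz": [0.93, 0.1, 0], "jaw": 1}, {"twist": [0, 0, -0.8], "xyz": [0.9, 0.17, 0], "jaw": 1}, {"twist": [0, 0, -0.8], "xyz": [0.9, 0.25, 0], "jaw": 1}, {"twist": [0, 0, -0.8], "xyz": [0.87, 0.3, 0], "jaw": 1}])

```text
clock: 1.6
position: [0.3591, -0.359, 0.231]
ee_rot: [0.793, 0.609, 0.0, -0.0]
contact_force: [-0.2, -0.3, 0.3]
grip_width: 1.001
finger_force: 0.0
```

Emit:
jog_arm(targets=[{"twist": [0, 0, -0.75], "xyz": [0.96, 0.07, 0], "jaw": 1}, {"twist": [0, 0, -0.75], "xyz": [0.95, 0.15, 0], "jaw": 1}, {"twist": [0, 0, -0.75], "xyz": [0.93, 0.23, 0], "jaw": 1}, {"twist": [0, 0, -0.75], "xyz": [0.91, 0.3, 0], "jaw": 1}, {"twist": [0, 0, -0.75], "xyz": [0.9, 0.37, 0], "jaw": 1}, {"twist": [0, 0, -0.75], "xyz": [0.85, 0.43, 0], "jaw": 1}, {"twist": [0, 0, -0.75], "xyz": [0.82, 0.5, 0], "jaw": 1}, {"twist": [0, 0, -0.75], "xyz": [0.78, 0.56, 0], "jaw": 1}, {"twist": [0, 0, -0.75], "xyz": [0.73, 0.62, 0], "jaw": 1}, {"twist": [0, 0, -0.75], "xyz": [0.68, 0.68, 0], "jaw": 1}, {"twist": [0, 0, -0.75], "xyz": [0.62, 0.73, 0], "jaw": 1}, {"twist": [0, 0, -0.75], "xyz": [0.57, 0.78, 0], "jaw": 1}])

```text
clock: 3.1
position: [0.4555, -0.0874, 0.231]
ee_rot: [0.431, 0.903, -0.0, -0.0]
contact_force: [0.1, -0.4, -0.3]
grip_width: 0.998
finger_force: 0.0
```

Emit:
jog_arm(targets=[{"twist": [0, 0, -0.73], "xyz": [0.6, 0.6, 0], "jaw": 1}, {"twist": [0, 0, -0.73], "xyz": [0.53, 0.66, 0], "jaw": 1}, {"twist": [0, 0, -0.73], "xyz": [0.5, 0.7, 0], "jaw": 1}, {"twist": [0, 0, -0.73], "xyz": [0.43, 0.73, 0], "jaw": 1}, {"twist": [0, 0, -0.73], "xyz": [0.38, 0.76, 0], "jaw": 1}, {"twist": [0, 0, -0.73], "xyz": [0.3, 0.8, 0], "jaw": 1}, {"twist": [0, 0, -0.73], "xyz": [0.26, 0.8, 0], "jaw": 1}, {"twist": [0, 0, -0.73], "xyz": [0.2, 0.83, 0], "jaw": 1}, {"twist": [0, 0, -0.73], "xyz": [0.13, 0.84, 0], "jaw": 1}, {"twist": [0, 0, -0.73], "xyz": [0.07, 0.84, 0], "jaw": 1}, {"twist": [0, 0, 0], "xyz": [0, 0, 0], "jaw": 1}])

```text
clock: 4.47
position: [0.482, 0.1233, 0.2309]
ee_rot: [0.063, 0.998, -0.0, -0.0]
contact_force: [-0.3, 0.2, 0.4]
grip_width: 0.998
finger_force: 0.0
```

```bash
python3 - <<'E'
from h import *
st(); c=snap('wrist'); cv2.imwrite('pics/w1.png',c['pixels'][:,:,::-1]); print(c['origin'],c['orientation'])
g=np.mgrid[0:384,0:512]; uv=np.c_[g[1].ravel(),g[0].ravel()]; P=bydepth(c,uv)
for z0,z1 in((.095,.108),(.060,.075)):
    m=(c['range_z'].ravel()>0)&(P[:,2]>z0)&(P[:,2]<z1)&(np.hypot(P[:,0]-.496,P[:,1]-.179)<.05)
    if m.sum()>20:
        h=P[m][:,:2].astype(np.float32); print(m.sum(),np.median(P[m],0),cv2.minEnclosingCircle(h), uv[m].min(0),uv[m].max(0))
E
```

```text
t 4.475 p [0.482  0.1233 0.2309] yaw 3.015 tilt [-8.e-04  0.e+00 -1.e+00] q [-0.013 -0.208 -0.206  1.574 -0.     0.114] F [-0.26  0.18  0.44] M [-0.011  0.018  0.015] w 0.998 ff 0.0
[0.41541444 0.13255566 0.37394126] [-0.10021355 -0.08819729  0.65552522  0.74328001]
1345 [0.49405632 0.17873361 0.1023515 ] ((0.49546751379966736, 0.17921295762062073), 0.019009718671441078) [293 165] [335 206]
1023 [0.48179683 0.16954153 0.07103441] ((0.4955209195613861, 0.17932333052158356), 0.027437640354037285) [280 149] [336 204]
```

View pics/w1.png

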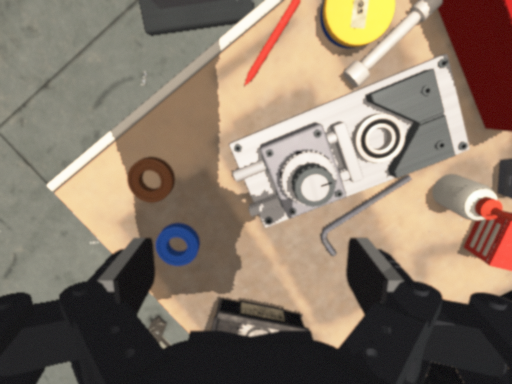

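The wrist view shows the knob at (315,184), with the ring beneath it and the bearing loose at (380,138), clear of the jaw. The axis fits to (0.4955, 0.1793), with radii of 19 mm (knob) and 27.4 mm (ring), both matching the given sizes. I move over it and go down.

Emit:
jog_arm(targets=[{"twist": [0, 0, 0], "xyz": [-0.1, 0.8, 0], "jaw": 1}, {"twist": [0, 0, 0], "xyz": [-0.1, 0.8, 0], "jaw": 1}, {"twist": [0, 0, 0], "xyz": [-0.05, 0.69, 0], "jaw": 1}, {"twist": [0, 0, 0], "xyz": [0, 0, 0.9], "jaw": 1}, {"twist": [0, 0, 0], "xyz": [0, 0, 0.9], "jaw": 1}, {"twist": [0, 0, 0], "xyz": [0, 0, 0.9], "jaw": 1}, {"twist": [0, 0, 0], "xyz": [0, 0, 0.9], "jaw": 1}, {"twist": [0, 0, 0], "xyz": [0, 0, 0.9], "jaw": 1}, {"twist": [0, 0, 0], "xyz": [0, 0, 0], "jaw": 1}])

```text
clock: 5.65
position: [0.4945, 0.178, 0.1171]
ee_rot: [0.065, 0.998, -0.0, -0.002]
contact_force: [0.3, 0.5, 0.3]
grip_width: 0.994
finger_force: 0.0
```

```bash
python3 - <<'E'
from h import *
st(); c=snap('side'); cv2.imwrite('pics/s2.png',cv2.resize(c['pixels'][160:270,205:325,::-1],(720,660))[:600])
E
```

```text
t 5.65 p [0.4945 0.178  0.1171] yaw 3.012 tilt [-3.3e-03 -5.0e-04 -1.0e+00] q [ 0.097 -0.109 -0.323  1.36  -0.     0.226] F [0.32 0.53 0.29] M [-0.037  0.041  0.023] w 0.994 ff 0.0
```

View pics/s2.png

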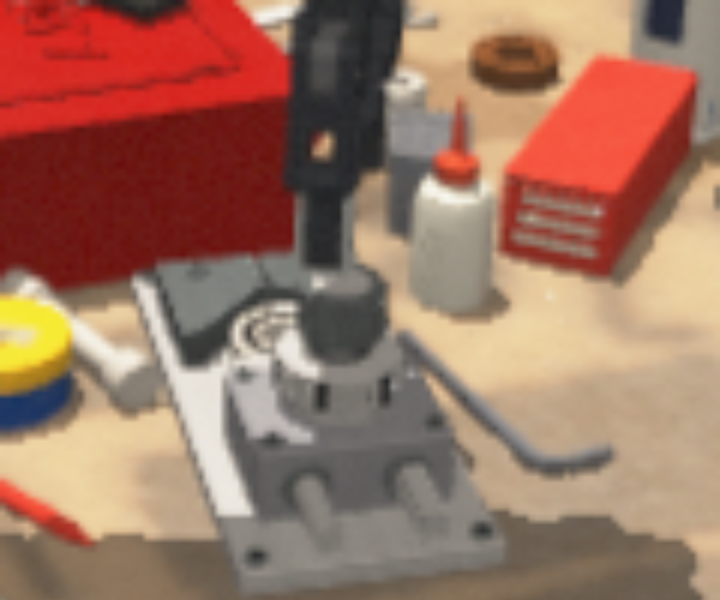

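The side view shows the fingers centred above the knob (350,320 in the crop) with a clear way down. I go down to the ring and close.

Emit:
jog_arm(targets=[{"twist": [0, 0, 0], "xyz": [-0.03, 0.06, 0.7], "jaw": 1}, {"twist": [0, 0, 0], "xyz": [0, 0, 0.7], "jaw": 1}, {"twist": [0, 0, 0], "xyz": [0, 0, 0.7], "jaw": 1}, {"twist": [0, 0, 0], "xyz": [0, 0, 0.65], "jaw": 1}, {"twist": [0, 0, 0], "xyz": [0, 0, 0], "jaw": 1}, {"twist": [0, 0, 0], "xyz": [0, 0, 0], "jaw": 0.4}, {"twist": [0, 0, 0], "xyz": [0, 0, 0], "jaw": -1}, {"twist": [0, 0, 0], "xyz": [0, 0, 0], "jaw": -1}, {"twist": [0, 0, 0], "xyz": [0, 0, 0], "jaw": -1}, {"twist": [0, 0, 0], "xyz": [0, 0, 0], "jaw": -1}], force=60)

```text
clock: 6.95
position: [0.4972, 0.1782, 0.0517]
ee_rot: [0.065, 0.998, -0.002, 0.001]
contact_force: [-5.6, -8.8, 10.5]
grip_width: 0.611
finger_force: 62.2
```

```bash
python3 -c "
from h import *
st()"
```

```text
t 6.95 p [0.4972 0.1782 0.0517] yaw 3.012 tilt [ 0.001  -0.0039 -1.    ] q [ 0.099 -0.067 -0.404  1.233 -0.004  0.228] F [-5.57 -8.84 10.46] M [-2.323  1.16  -0.114] w 0.611 ff 62.177571058273315
```

Emit:
jog_arm(targets=[{"twist": [0, 0, 0], "xyz": [0, 0, -0.1], "jaw": -1}, {"twist": [0, 0, -0.7], "xyz": [0, 0, 0], "jaw": -1}, {"twist": [0, 0, -0.7], "xyz": [0, 0, 0], "jaw": -1}, {"twist": [0, 0, -0.7], "xyz": [0, 0, 0], "jaw": -1}, {"twist": [0, 0, 0], "xyz": [0, 0, 0], "jaw": -1}])

```text
clock: 7.58
position: [0.4971, 0.1784, 0.0519]
ee_rot: [-0.046, 0.999, -0.002, 0.0]
contact_force: [4.7, -5.5, -10.6]
grip_width: 0.607
finger_force: 68.2
```

```bash
python3 -c "
from h import *
st()"
```

```text
t 7.575 p [0.4971 0.1784 0.0519] yaw -3.05 tilt [ 4.0e-04 -3.2e-03 -1.0e+00] q [ 0.098 -0.067 -0.403  1.234 -0.003  0.007] F [  4.73  -5.54 -10.6 ] M [-1.689 -1.043  0.324] w 0.607 ff 68.17064166069031
```

Emit:
jog_arm(targets=[{"twist": [0, 0, -0.9], "xyz": [0, 0, 0.05], "jaw": -1}, {"twist": [0, 0, -0.9], "xyz": [0, 0, 0], "jaw": -1}, {"twist": [0, 0, -0.9], "xyz": [0, 0, 0], "jaw": -1}, {"twist": [0, 0, -0.9], "xyz": [0, 0, 0], "jaw": -1}, {"twist": [0, 0, -0.9], "xyz": [0, 0, 0], "jaw": -1}, {"twist": [0, 0, -0.9], "xyz": [0, 0, 0], "jaw": -1}])

```text
clock: 8.32
position: [0.497, 0.1789, 0.0518]
ee_rot: [-0.324, 0.946, -0.001, -0.0]
contact_force: [-2.1, -3.9, 0.4]
grip_width: 0.608
finger_force: 69.3
```

```bash
python3 - <<'E'
from h import *
st()
c=snap('wrist'); cv2.imwrite('pics/w2.png',c['pixels'][:,:,::-1]); 
E
```

```text
t 8.325 p [0.497  0.1789 0.0518] yaw -2.483 tilt [ 6.0e-04 -2.2e-03 -1.0e+00] q [ 0.099 -0.067 -0.403  1.234 -0.002 -0.56 ] F [-2.1  -3.93  0.37] M [-1.249 -0.007 -0.321] w 0.608 ff 69.26172494888306
```

View pics/w2.png

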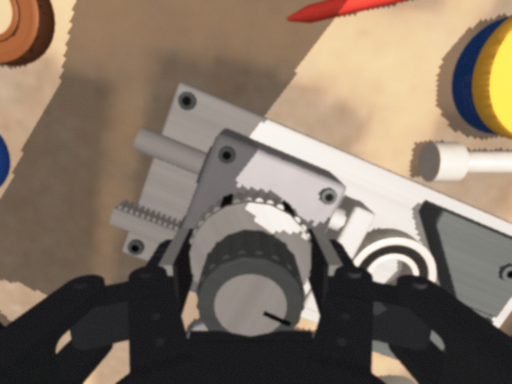

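The wrist view shows the gripper round the ring, with the knob pointer at (278,318) and the bearing at (398,262) still short of the jaw. A steady 0.32 Nm while turning says the ring is moving freely, now about 0.8 rad off. I release and rise to the knob.

Emit:
jog_arm(targets=[{"twist": [0, 0, 0], "xyz": [0, 0, 0], "jaw": 0.6}, {"twist": [0, 0, 0], "xyz": [0, 0, 0], "jaw": 0.6}, {"twist": [0, 0, 0], "xyz": [0, 0, -0.5], "jaw": 0.6}, {"twist": [0, 0, 0], "xyz": [0, 0, -0.6], "jaw": 0.6}, {"twist": [0, 0, 0], "xyz": [0, 0, 0], "jaw": 0.6}, {"twist": [0, 0, 0], "xyz": [0, 0, 0], "jaw": 0.6}])

```text
clock: 9.12
position: [0.4969, 0.1798, 0.0789]
ee_rot: [-0.323, 0.947, -0.0, 0.0]
contact_force: [-0.1, -0.6, -0.2]
grip_width: 0.801
finger_force: 0.0
```

```bash
python3 -c "
from h import *
st()"
```

```text
t 9.125 p [0.4969 0.1798 0.0789] yaw -2.485 tilt [ 4.e-04 -0.e+00 -1.e+00] q [ 0.099 -0.086 -0.371  1.285 -0.    -0.557] F [-0.06 -0.6  -0.2 ] M [-0.031  0.033 -0.056] w 0.801 ff 0.0
```

Emit:
jog_arm(targets=[{"twist": [0, 0, 0], "xyz": [0.06, 0.01, 0.04], "jaw": 0.2}, {"twist": [0, 0, 0], "xyz": [0, 0, 0], "jaw": -1}, {"twist": [0, 0, 0], "xyz": [0, 0, 0], "jaw": -1}, {"twist": [0, 0, 0], "xyz": [0, 0, 0], "jaw": -1}, {"twist": [0, 0, 0], "xyz": [0, 0, 0], "jaw": -1}, {"twist": [0, 0, 0], "xyz": [0, 0, 0], "jaw": -1}], force=50)

```text
clock: 9.88
position: [0.4956, 0.1781, 0.0777]
ee_rot: [-0.322, 0.947, -0.001, -0.0]
contact_force: [0.6, -4.9, 1.8]
grip_width: 0.405
finger_force: 50.4
```

```bash
cat >>h.py <<'E'
def tq():
    s=r.sense(); st(); print('tau6',s['tau'][5].round(4))
E
python3 -c "
from h import *
tq()"
```

```text
t 9.875 p [0.4956 0.1781 0.0777] yaw -2.486 tilt [ 3.0e-04 -2.1e-03 -1.0e+00] q [ 0.098 -0.09  -0.377  1.283 -0.002 -0.559] F [ 0.57 -4.85  1.78] M [-1.032 -0.113 -0.032] w 0.405 ff 50.39273679256439
tau6 -0.0364
```

Emit:
jog_arm(targets=[{"twist": [0, 0, 0.5], "xyz": [0, 0, 0], "jaw": -1}, {"twist": [0, 0, 0.5], "xyz": [0, 0, 0], "jaw": -1}, {"twist": [0, 0, 0.5], "xyz": [0, 0, 0], "jaw": -1}, {"twist": [0, 0, 0.5], "xyz": [0, 0, 0], "jaw": -1}])

```text
clock: 10.38
position: [0.4956, 0.1781, 0.0777]
ee_rot: [-0.221, 0.975, -0.001, -0.0]
contact_force: [0.7, -5.1, 1.4]
grip_width: 0.404
finger_force: 50.3
```

```bash
python3 -c "
from h import *
tq()"
```

```text
t 10.375 p [0.4956 0.1781 0.0777] yaw -2.696 tilt [ 2.0e-04 -1.9e-03 -1.0e+00] q [ 0.098 -0.09  -0.377  1.284 -0.002 -0.348] F [ 0.75 -5.12  1.43] M [-0.936 -0.04   0.192] w 0.404 ff 50.315483808517456
tau6 -0.4907
```

Emit:
jog_arm(targets=[{"twist": [0, 0, 0.8], "xyz": [0, 0, 0], "jaw": -1}, {"twist": [0, 0, 0.8], "xyz": [0, 0, 0], "jaw": -1}, {"twist": [0, 0, 0.8], "xyz": [0, 0, 0], "jaw": -1}, {"twist": [0, 0, 0.8], "xyz": [0, 0, 0], "jaw": -1}, {"twist": [0, 0, 0.8], "xyz": [0, 0, 0], "jaw": -1}])

```text
clock: 11.0
position: [0.4955, 0.1783, 0.0777]
ee_rot: [-0.013, 1.0, -0.001, 0.0]
contact_force: [0.1, -3.5, 2.0]
grip_width: 0.403
finger_force: 50.2
```

```bash
python3 - <<'E'
from h import *
tq()
c=snap('wrist'); cv2.imwrite('pics/w3.png',c['pixels'][:,:,::-1]); 
E
```

```text
t 11.0 p [0.4955 0.1783 0.0777] yaw -3.116 tilt [ 2.0e-04 -1.5e-03 -1.0e+00] q [ 0.098 -0.09  -0.377  1.284 -0.002  0.072] F [ 0.11 -3.48  2.01] M [-0.704 -0.045  0.187] w 0.403 ff 50.204139947891235
tau6 -0.8972
```

View pics/w3.png

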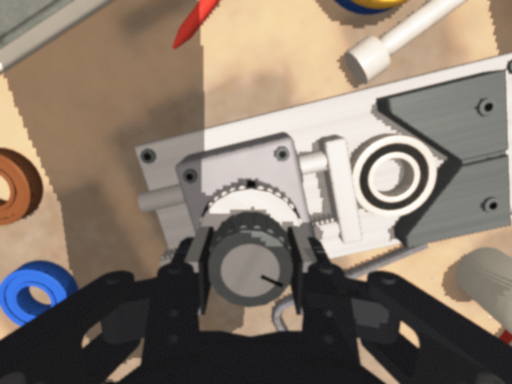

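The view shows the knob pointer at (270,281), still fixed relative to the fingers, so the grip isn't slipping. The pad edge at about (355,190) is close to the bearing's edge at (358,180). Mz is 0.19 Nm, meaning the knob turns freely. I go on slowly.

Emit:
jog_arm(targets=[{"twist": [0, 0, 0.4], "xyz": [0, 0, 0], "jaw": -1}, {"twist": [0, 0, 0.4], "xyz": [0, 0, 0], "jaw": -1}, {"twist": [0, 0, 0.4], "xyz": [0, 0, 0], "jaw": -1}, {"twist": [0, 0, 0.3], "xyz": [0, 0, 0], "jaw": -1}])

```text
clock: 11.55
position: [0.4955, 0.1785, 0.0777]
ee_rot: [0.064, 0.998, -0.001, 0.0]
contact_force: [1.0, -4.8, 1.3]
grip_width: 0.403
finger_force: 50.3
```

```bash
python3 -c "
from h import *
tq()"
```

```text
t 11.55 p [0.4955 0.1785 0.0777] yaw 3.013 tilt [ 2.0e-04 -1.3e-03 -1.0e+00] q [ 9.800e-02 -9.000e-02 -3.770e-01  1.284e+00 -1.000e-03  2.270e-01] F [ 0.96 -4.79  1.27] M [-0.978 -0.209  0.18 ] w 0.403 ff 50.33946633338928
tau6 -0.1906
```

Emit:
jog_arm(targets=[{"twist": [0, 0, 0.15], "xyz": [0, 0, 0], "jaw": -1}, {"twist": [0, 0, 0.15], "xyz": [0, 0, 0], "jaw": -1}])

```text
clock: 11.8
position: [0.4956, 0.1785, 0.0777]
ee_rot: [0.08, 0.997, -0.001, 0.0]
contact_force: [0.9, -6.5, 1.8]
grip_width: 0.407
finger_force: 50.3
```

```bash
python3 -c "
from h import *
tq()"
```

```text
t 11.8 p [0.4956 0.1785 0.0777] yaw 2.982 tilt [ 2.0e-04 -1.2e-03 -1.0e+00] q [ 9.800e-02 -9.000e-02 -3.770e-01  1.283e+00 -1.000e-03  2.580e-01] F [ 0.87 -6.54  1.83] M [-0.951 -0.194  0.214] w 0.407 ff 50.33377826213837
tau6 0.0
```

Emit:
jog_arm(targets=[{"twist": [0, 0, 0.15], "xyz": [0, 0, 0], "jaw": -1}, {"twist": [0, 0, 0.15], "xyz": [0, 0, 0], "jaw": -1}])

```text
clock: 12.05
position: [0.4956, 0.1785, 0.0777]
ee_rot: [0.096, 0.995, -0.001, 0.0]
contact_force: [1.7, -5.2, 1.9]
grip_width: 0.402
finger_force: 50.3
```

```bash
python3 - <<'E'
from h import *
tq()
c=snap('wrist'); cv2.imwrite('pics/w4.png',cv2.resize(c['pixels'][110:260,300:500,::-1],(800,600),interpolation=cv2.INTER_CUBIC))
g=np.mgrid[0:384,0:512]; uv=np.c_[g[1].ravel(),g[0].ravel()]; P=bydepth(c,uv)
m=(c['range_z'].ravel()>0)&(np.abs(P[:,2]-.027)<.004)&(P[:,1]>.22)&(P[:,1]<.32)&(np.abs(P[:,0]-.51)<.04)
# profile of heights along fixture line through the bearing (world)
o,v=rays(c,[[392,176]]); b=onplane(c,[[392,176]],.027)[0]; print('bearing',b)
E
```

```text
t 12.05 p [0.4956 0.1785 0.0777] yaw 2.95 tilt [ 3.0e-04 -1.2e-03 -1.0e+00] q [ 9.800e-02 -9.000e-02 -3.770e-01  1.283e+00 -1.000e-03  2.890e-01] F [ 1.66 -5.24  1.85] M [-0.972 -0.221  0.167] w 0.402 ff 50.317697525024414
tau6 -0.0034
bearing [0.49103814 0.26920442 0.027     ]
```

View pics/w4.png

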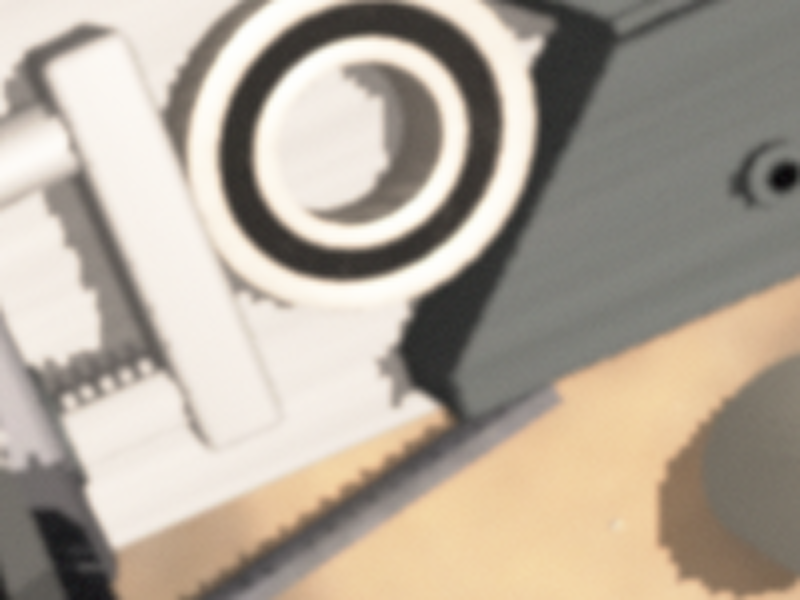

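The jaw (160,240) is right at the bearing (360,150), and the bearing still stands off the upper cheek of the vee, so the nip hasn't started. I keep to steps of about 0.03 rad and check the torque each time.

Emit:
jog_arm(targets=[{"twist": [0, 0, 0.15], "xyz": [0, 0, 0], "jaw": -1}, {"twist": [0, 0, 0.15], "xyz": [0, 0, 0], "jaw": -1}])

```text
clock: 12.35
position: [0.4955, 0.1785, 0.0777]
ee_rot: [0.111, 0.994, -0.001, 0.0]
contact_force: [0.8, -4.7, 0.9]
grip_width: 0.407
finger_force: 50.3
```

```bash
python3 -c "
from h import *
tq()"
```

```text
t 12.35 p [0.4955 0.1785 0.0777] yaw 2.919 tilt [ 2.0e-04 -1.2e-03 -1.0e+00] q [ 9.800e-02 -9.000e-02 -3.770e-01  1.283e+00 -1.000e-03  3.210e-01] F [ 0.82 -4.74  0.91] M [-0.987 -0.248  0.225] w 0.407 ff 50.34893810749054
tau6 -0.0061
```

Emit:
jog_arm(targets=[{"twist": [0, 0, 0.1], "xyz": [0, 0, 0], "jaw": -1}, {"twist": [0, 0, 0.1], "xyz": [0, 0, 0], "jaw": -1}])

```text
clock: 12.6
position: [0.4956, 0.1785, 0.0777]
ee_rot: [0.121, 0.993, -0.001, 0.0]
contact_force: [1.4, -4.6, 1.5]
grip_width: 0.402
finger_force: 50.3
```

```bash
python3 -c "
from h import *
tq()"
```

```text
t 12.6 p [0.4956 0.1785 0.0777] yaw 2.898 tilt [ 3.0e-04 -1.2e-03 -1.0e+00] q [ 9.800e-02 -9.000e-02 -3.770e-01  1.283e+00 -1.000e-03  3.410e-01] F [ 1.38 -4.56  1.5 ] M [-0.909 -0.196  0.19 ] w 0.402 ff 50.33858120441437
tau6 0.0667
```

Emit:
jog_arm(targets=[{"twist": [0, 0, 0.15], "xyz": [0, 0, 0], "jaw": -1}, {"twist": [0, 0, 0.15], "xyz": [0, 0, 0], "jaw": -1}])

```text
clock: 12.85
position: [0.4956, 0.1786, 0.0777]
ee_rot: [0.137, 0.991, -0.001, 0.0]
contact_force: [1.0, -4.9, 0.4]
grip_width: 0.407
finger_force: 50.3
```

```bash
python3 -c "
from h import *
tq()"
```

```text
t 12.85 p [0.4956 0.1786 0.0777] yaw 2.867 tilt [ 3.0e-04 -1.1e-03 -1.0e+00] q [ 9.800e-02 -9.000e-02 -3.770e-01  1.283e+00 -1.000e-03  3.730e-01] F [ 1.02 -4.92  0.44] M [-1.    -0.193  0.168] w 0.407 ff 50.323514342308044
tau6 -0.0044
```

Emit:
jog_arm(targets=[{"twist": [0, 0, 0.15], "xyz": [0, 0, 0], "jaw": -1}, {"twist": [0, 0, 0.15], "xyz": [0, 0, 0], "jaw": -1}])

```text
clock: 13.1
position: [0.4956, 0.1786, 0.0777]
ee_rot: [0.153, 0.988, -0.001, 0.0]
contact_force: [1.5, -4.1, 0.8]
grip_width: 0.4
finger_force: 50.3
```

```bash
python3 -c "
from h import *
tq()"
```

```text
t 13.1 p [0.4956 0.1786 0.0777] yaw 2.835 tilt [ 3.0e-04 -1.1e-03 -1.0e+00] q [ 9.800e-02 -9.000e-02 -3.770e-01  1.283e+00 -1.000e-03  4.040e-01] F [ 1.54 -4.1   0.8 ] M [-0.877 -0.259  0.171] w 0.4 ff 50.308181047439575
tau6 -0.003
```

Emit:
jog_arm(targets=[{"twist": [0, 0, 0.15], "xyz": [0, 0, 0], "jaw": -1}, {"twist": [0, 0, 0.15], "xyz": [0, 0, 0], "jaw": -1}])

```text
clock: 13.35
position: [0.4956, 0.1786, 0.0778]
ee_rot: [0.168, 0.986, -0.001, 0.0]
contact_force: [0.8, -5.0, 1.5]
grip_width: 0.403
finger_force: 50.3
```

```bash
python3 -c "
from h import *
tq()"
```

```text
t 13.35 p [0.4956 0.1786 0.0778] yaw 2.804 tilt [ 3.0e-04 -1.1e-03 -1.0e+00] q [ 9.800e-02 -9.000e-02 -3.770e-01  1.283e+00 -1.000e-03  4.360e-01] F [ 0.78 -5.04  1.48] M [-0.934 -0.271  0.223] w 0.403 ff 50.30377507209778
tau6 0.0069
```

Emit:
jog_arm(targets=[{"twist": [0, 0, 0.1], "xyz": [0, 0, 0], "jaw": -1}, {"twist": [0, 0, 0.1], "xyz": [0, 0, 0], "jaw": -1}])

```text
clock: 13.6
position: [0.4956, 0.1786, 0.0778]
ee_rot: [0.178, 0.984, -0.0, 0.0]
contact_force: [1.1, -5.6, 1.1]
grip_width: 0.4
finger_force: 50.3
```

```bash
python3 -c "
from h import *
tq()"
```

```text
t 13.6 p [0.4956 0.1786 0.0778] yaw 2.783 tilt [ 4.0e-04 -1.1e-03 -1.0e+00] q [ 9.800e-02 -9.000e-02 -3.770e-01  1.283e+00 -1.000e-03  4.570e-01] F [ 1.09 -5.55  1.07] M [-0.958 -0.242  0.168] w 0.4 ff 50.30964016914368
tau6 0.0774
```

Emit:
jog_arm(targets=[{"twist": [0, 0, 0.15], "xyz": [0, 0, 0], "jaw": -1}, {"twist": [0, 0, 0.15], "xyz": [0, 0, 0], "jaw": -1}])

```text
clock: 13.85
position: [0.4956, 0.1786, 0.0777]
ee_rot: [0.194, 0.981, -0.0, 0.0]
contact_force: [2.4, -4.2, 0.2]
grip_width: 0.4
finger_force: 50.3
```

```bash
python3 -c "
from h import *
tq()"
```

```text
t 13.85 p [0.4956 0.1786 0.0777] yaw 2.751 tilt [ 3.e-04 -1.e-03 -1.e+00] q [ 9.800e-02 -9.000e-02 -3.770e-01  1.283e+00 -1.000e-03  4.880e-01] F [ 2.44 -4.25  0.23] M [-0.88  -0.245  0.337] w 0.4 ff 50.341479778289795
tau6 0.0686
```

The torque has jumped to 0.34 Nm, so the nip has begun. I hold and take a few readings to average out the noise.

Emit:
jog_arm(targets=[{"twist": [0, 0, 0], "xyz": [0, 0, 0], "jaw": -1}, {"twist": [0, 0, 0], "xyz": [0, 0, 0], "jaw": -1}, {"twist": [0, 0, 0], "xyz": [0, 0, 0], "jaw": -1}])

```text
clock: 14.22
position: [0.4956, 0.1786, 0.0778]
ee_rot: [0.194, 0.981, -0.0, 0.0]
contact_force: [0.9, -4.7, 0.2]
grip_width: 0.401
finger_force: 50.3
```

```bash
python3 - <<'E'
from h import *
tq()
ms=[]
for i in range(6):
    read_camera('side'); ms.append(r.sense()['moment'][2])
print(np.round(ms,3)); c=snap('wrist'); cv2.imwrite('pics/w5.png',cv2.resize(c['pixels'][60:260,240:500,::-1],(780,600),interpolation=cv2.INTER_CUBIC))
E
```

```text
t 14.225 p [0.4956 0.1786 0.0778] yaw 2.752 tilt [ 4.e-04 -1.e-03 -1.e+00] q [ 9.800e-02 -9.000e-02 -3.770e-01  1.283e+00 -1.000e-03  4.880e-01] F [ 0.89 -4.69  0.2 ] M [-0.89  -0.22   0.163] w 0.401 ff 50.348355174064636
tau6 0.1112
[0.087 0.117 0.099 0.12  0.167 0.193]
```

View pics/w5.png

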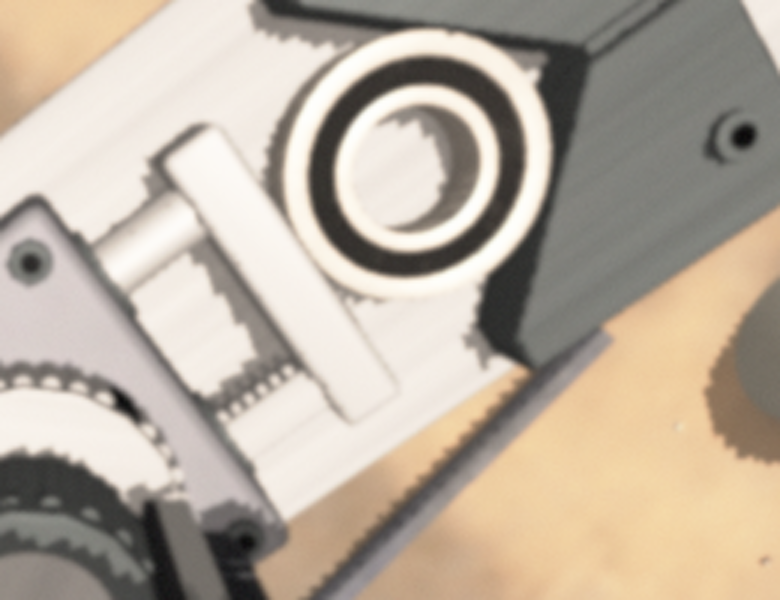

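The bearing now sits in the vee (centre 420,162), with the jaw against it. One tiny step will confirm the level while the knob is moving.

Emit:
jog_arm(targets=[{"twist": [0, 0, 0.05], "xyz": [0, 0, 0], "jaw": -1}])

```text
clock: 14.7
position: [0.4956, 0.1786, 0.0777]
ee_rot: [0.196, 0.981, -0.0, 0.0]
contact_force: [1.6, -4.9, 0.2]
grip_width: 0.404
finger_force: 50.3
```

```bash
python3 -c "
from h import *
tq()"
```

```text
t 14.7 p [0.4956 0.1786 0.0777] yaw 2.747 tilt [ 3.e-04 -1.e-03 -1.e+00] q [ 9.800e-02 -9.000e-02 -3.770e-01  1.283e+00 -1.000e-03  4.930e-01] F [ 1.58 -4.88  0.24] M [-0.923 -0.319  0.295] w 0.404 ff 50.3469854593277
tau6 0.2049
```

A moving torque of 0.30 Nm corresponds to about 10 N of nip. I hold briefly, then release the knob.

Emit:
jog_arm(targets=[{"twist": [0, 0, 0], "xyz": [0, 0, 0], "jaw": -1}, {"twist": [0, 0, 0], "xyz": [0, 0, 0], "jaw": -1}, {"twist": [0, 0, 0], "xyz": [0, 0, 0], "jaw": -1}, {"twist": [0, 0, 0], "xyz": [0, 0, 0], "jaw": 0.7}, {"twist": [0, 0, 0], "xyz": [0, 0, 0], "jaw": 0.7}, {"twist": [0, 0, 0], "xyz": [0, 0, 0], "jaw": 0.7}, {"twist": [0, 0, 0], "xyz": [0, 0, 0], "jaw": 0.7}])

```text
clock: 15.58
position: [0.4953, 0.1792, 0.0777]
ee_rot: [0.196, 0.981, 0.0, -0.0]
contact_force: [-1.1, 0.3, 0.3]
grip_width: 0.851
finger_force: 0.0
```

```bash
python3 -c "
from h import *
tq()
s=r.sense(); print(R.from_quat(s['ee_rot']).inv().apply(np.array([.4956,.1786,.0515])-s['position'])/.025)"
```

```text
t 15.575 p [0.4953 0.1792 0.0777] yaw 2.746 tilt [-0.e+00  1.e-04 -1.e+00] q [ 0.098 -0.09  -0.377  1.284  0.     0.494] F [-1.14  0.33  0.33] M [ 0.054 -0.023 -0.003] w 0.851 ff 0.0
tau6 -0.0014
[-0.01817937 -0.01743849  1.04982037]
```

Emit:
jog_arm(targets=[{"twist": [0, 0, 0], "xyz": [-0.02, -0.02, 0.5], "jaw": 0.7}, {"twist": [0, 0, 0], "xyz": [0, 0, 0.55], "jaw": 0.7}, {"twist": [0, 0, 0], "xyz": [0, 0, 0], "jaw": 0.7}, {"twist": [0, 0, 0], "xyz": [0, 0, 0], "jaw": -1}, {"twist": [0, 0, 0], "xyz": [0, 0, 0], "jaw": -1}, {"twist": [0, 0, 0], "xyz": [0, 0, 0], "jaw": -1}, {"twist": [0, 0, 0], "xyz": [0, 0, 0], "jaw": -1}], force=70)

```text
clock: 16.45
position: [0.4957, 0.1785, 0.0521]
ee_rot: [0.196, 0.981, 0.0, 0.0]
contact_force: [-4.4, 0.4, 6.8]
grip_width: 0.605
finger_force: 73.3
```

```bash
python3 -c "
from h import *
tq()"
```

```text
t 16.45 p [0.4957 0.1785 0.0521] yaw 2.746 tilt [ 2.e-04 -0.e+00 -1.e+00] q [ 0.097 -0.072 -0.407  1.235 -0.     0.493] F [-4.38  0.36  6.8 ] M [-0.021  0.854  0.006] w 0.605 ff 73.34761619567871
tau6 0.0102
```

Emit:
jog_arm(targets=[{"twist": [0, 0, 0.6], "xyz": [0, 0, 0], "jaw": -1}, {"twist": [0, 0, 0.6], "xyz": [0, 0, 0], "jaw": -1}, {"twist": [0, 0, 0.6], "xyz": [0, 0, 0], "jaw": -1}, {"twist": [0, 0, 0.6], "xyz": [0, 0, 0], "jaw": -1}])

```text
clock: 16.95
position: [0.4958, 0.1786, 0.0521]
ee_rot: [0.319, 0.948, 0.0, 0.0]
contact_force: [-3.8, -0.1, 4.8]
grip_width: 0.606
finger_force: 73.5
```

```bash
python3 -c "
from h import *
tq()"
```

```text
t 16.95 p [0.4958 0.1786 0.0521] yaw 2.493 tilt [ 4.e-04  1.e-04 -1.e+00] q [ 0.097 -0.072 -0.407  1.235  0.     0.746] F [-3.76 -0.08  4.81] M [0.09  0.755 0.304] w 0.606 ff 73.53056073188782
tau6 -0.5215
```

Emit:
jog_arm(targets=[{"twist": [0, 0, 0.6], "xyz": [0, 0, 0], "jaw": -1}, {"twist": [0, 0, 0.6], "xyz": [0, 0, 0], "jaw": -1}, {"twist": [0, 0, 0.6], "xyz": [0, 0, 0], "jaw": -1}, {"twist": [0, 0, 0.6], "xyz": [0, 0, 0], "jaw": -1}, {"twist": [0, 0, 0.6], "xyz": [0, 0, 0], "jaw": -1}])

```text
clock: 17.58
position: [0.4959, 0.1787, 0.0521]
ee_rot: [0.463, 0.886, 0.0, 0.0]
contact_force: [-2.3, 0.5, 4.9]
grip_width: 0.599
finger_force: 73.5
```

```bash
python3 -c "
from h import *
tq()"
```

```text
t 17.575 p [0.4959 0.1787 0.0521] yaw 2.179 tilt [ 6.e-04  4.e-04 -1.e+00] q [ 0.097 -0.072 -0.407  1.234  0.     1.06 ] F [-2.31  0.46  4.94] M [0.146 0.638 0.31 ] w 0.599 ff 73.47193121910095
tau6 -0.5207
```

Emit:
jog_arm(targets=[{"twist": [0, 0, 0.4], "xyz": [0, 0, 0], "jaw": -1}, {"twist": [0, 0, 0.4], "xyz": [0, 0, 0], "jaw": -1}, {"twist": [0, 0, 0.3], "xyz": [0, 0, 0], "jaw": -1}])

```text
clock: 17.95
position: [0.4959, 0.1787, 0.0521]
ee_rot: [0.513, 0.859, 0.0, 0.0]
contact_force: [-2.7, 1.2, 6.0]
grip_width: 0.605
finger_force: 73.5
```

```bash
python3 -c "
from h import *
tq()"
```

```text
t 17.95 p [0.4959 0.1787 0.0521] yaw 2.065 tilt [ 7.e-04  4.e-04 -1.e+00] q [ 0.097 -0.072 -0.407  1.234  0.     1.174] F [-2.7   1.23  5.96] M [0.253 0.602 0.295] w 0.605 ff 73.52994561195374
tau6 -0.0434
```

Emit:
jog_arm(targets=[{"twist": [0, 0, 0.4], "xyz": [0, 0, 0], "jaw": -1}, {"twist": [0, 0, 0.4], "xyz": [0, 0, 0], "jaw": -1}])

```text
clock: 18.2
position: [0.496, 0.1787, 0.0521]
ee_rot: [0.548, 0.836, 0.0, 0.0]
contact_force: [-2.4, 1.2, 5.8]
grip_width: 0.605
finger_force: 73.5
```

```bash
python3 -c "
from h import *
tq()"
```

```text
t 18.2 p [0.496  0.1787 0.0521] yaw 1.981 tilt [ 8.e-04  5.e-04 -1.e+00] q [ 0.097 -0.072 -0.407  1.234  0.     1.258] F [-2.45  1.24  5.75] M [0.295 0.569 0.265] w 0.605 ff 73.5433030128479
tau6 -0.2422
```

The torque hasn't risen as expected, so I take one look at the ring and grip.

```bash
python3 - <<'E'
from h import *
c=snap('wrist'); im=c['pixels'][:,:,::-1]; o=cv2.imread('pics/w2.png')
f=lambda a:cv2.resize(a[170:350,140:360],(400,327),interpolation=cv2.INTER_CUBIC)
cv2.imwrite('pics/w6.png',np.hstack([f(o),f(im)]))
E
```

```text
(no output)
```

View pics/w6.png

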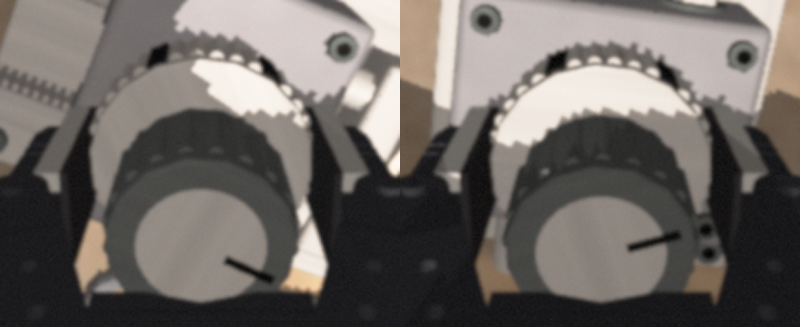

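Compared with the earlier view, the ring slots at (555,62) and (665,72) are unmoved relative to the gripper, so it isn't slipping. The pointer angle agrees with the knob having stayed put. I keep going in small steps until the torque says tight.

Emit:
jog_arm(targets=[{"twist": [0, 0, 0.25], "xyz": [0, 0, 0], "jaw": -1}, {"twist": [0, 0, 0.25], "xyz": [0, 0, 0], "jaw": -1}])

```text
clock: 18.5
position: [0.496, 0.1788, 0.0521]
ee_rot: [0.57, 0.822, 0.0, 0.0]
contact_force: [-2.7, 2.4, 5.1]
grip_width: 0.606
finger_force: 73.6
```

```bash
python3 -c "
from h import *
tq()"
```

```text
t 18.5 p [0.496  0.1788 0.0521] yaw 1.929 tilt [ 9.e-04  5.e-04 -1.e+00] q [ 0.097 -0.072 -0.407  1.234  0.     1.31 ] F [-2.72  2.37  5.13] M [0.318 0.581 0.351] w 0.606 ff 73.61594080924988
tau6 -0.0358
```

Emit:
jog_arm(targets=[{"twist": [0, 0, 0.25], "xyz": [0, 0, 0], "jaw": -1}, {"twist": [0, 0, 0.25], "xyz": [0, 0, 0], "jaw": -1}])

```text
clock: 18.75
position: [0.496, 0.1788, 0.0521]
ee_rot: [0.591, 0.807, 0.0, 0.0]
contact_force: [-1.6, 0.2, 4.8]
grip_width: 0.607
finger_force: 73.6
```

```bash
python3 -c "
from h import *
tq()"
```

```text
t 18.75 p [0.496  0.1788 0.0521] yaw 1.878 tilt [ 9.e-04  4.e-04 -1.e+00] q [ 0.097 -0.072 -0.407  1.234  0.     1.361] F [-1.63  0.24  4.75] M [0.115 0.463 2.482] w 0.607 ff 73.60021591186523
tau6 2.0092
```

The torque rises sharply to 2.5 Nm after 0.87 rad in all. That fits the hard stop at -0.06, so the ring is tight. I relieve the wind-up before releasing.

Emit:
jog_arm(targets=[{"twist": [0, 0, -0.15], "xyz": [0, 0, 0], "jaw": -1}, {"twist": [0, 0, -0.1], "xyz": [0, 0, 0], "jaw": -1}])

```text
clock: 19.0
position: [0.496, 0.1788, 0.0521]
ee_rot: [0.58, 0.814, 0.001, 0.0]
contact_force: [-2.1, 2.1, 5.2]
grip_width: 0.604
finger_force: 73.7
```

```bash
python3 -c "
from h import *
tq()"
```

```text
t 19.0 p [0.496  0.1788 0.0521] yaw 1.904 tilt [ 9.e-04  7.e-04 -1.e+00] q [ 9.700e-02 -7.200e-02 -4.070e-01  1.234e+00  1.000e-03  1.335e+00] F [-2.11  2.06  5.18] M [ 0.402  0.612 -0.318] w 0.604 ff 73.66618394851685
tau6 -0.213
```

The tightening total of 0.87 rad equals the 0.79 backed off, plus about 0.06 to the stop and a little wind-up, so the ring is well below 0.15. I release and rise clear.

Emit:
jog_arm(targets=[{"twist": [0, 0, 0], "xyz": [0, 0, 0], "jaw": 0.7}, {"twist": [0, 0, 0], "xyz": [0, 0, 0], "jaw": 0.7}, {"twist": [0, 0, 0], "xyz": [0, 0, 0], "jaw": 0.7}, {"twist": [0, 0, 0], "xyz": [0, 0, -0.6], "jaw": 0.7}, {"twist": [0, 0, 0], "xyz": [0, 0, -0.9], "jaw": 0.7}, {"twist": [0, 0, 0], "xyz": [0, 0, -0.9], "jaw": 0.7}, {"twist": [0, 0, 0], "xyz": [0, 0, -0.9], "jaw": 0.7}, {"twist": [0, 0, 0], "xyz": [0, 0, -0.9], "jaw": 0.7}, {"twist": [0, 0, 0], "xyz": [0, 0, 0], "jaw": 0.7}, {"twist": [0, 0, 0], "xyz": [0, 0, 0], "jaw": 0.7}])

```text
clock: 20.25
position: [0.4955, 0.1784, 0.1562]
ee_rot: [0.58, 0.814, -0.0, -0.0]
contact_force: [0.8, 0.4, 0.3]
grip_width: 0.848
finger_force: 0.0
```

```bash
python3 - <<'E'
from h import *
tq()
c=snap('wrist')
# pointer angle of the knob in world: before release (w3/w5 frames not calibrated here) -> dark line on cap
g=np.mgrid[0:384,0:512]; uv=np.c_[g[1].ravel(),g[0].ravel()]; P=onplane(c,uv,.102)
d=P[:,:2]-[.4957,.1787]; m=(np.hypot(*d.T)<.0125)&(c['pixels'].reshape(-1,3).max(1)<70)
Q=d[m]; print(m.sum(),'pointer world deg',np.degrees(np.arctan2(*Q.mean(0)[::-1])),Q.mean(0))
cv2.imwrite('pics/w7.png',c['pixels'][:,:,::-1])
E
```

```text
t 20.25 p [0.4955 0.1784 0.1562] yaw 1.903 tilt [-2.e-04 -2.e-04 -1.e+00] q [ 0.097 -0.121 -0.263  1.429 -0.     1.336] F [0.83 0.36 0.29] M [-0.001 -0.004 -0.01 ] w 0.848 ff 0.0
tau6 0.0002
0 pointer world deg nan [nan nan]<stdin>:7: RuntimeWarning: Mean of empty slice.
  ret = um.true_divide(
```

View pics/w7.png

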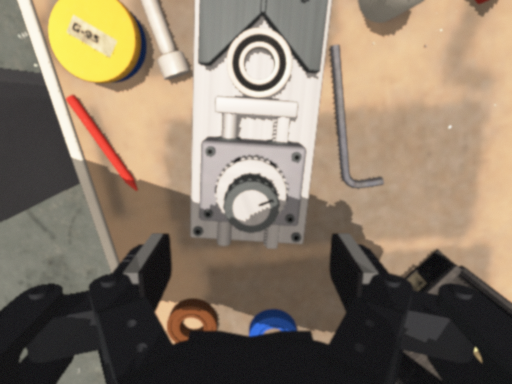

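The last view shows the bearing seated centrally in the vee (260,62), the jaw against it (256,105), and everything else in place. I use up no more pictures. One numeric check remains: whether tightening dragged the knob, judged by its pointer in the stored frames.

```bash
python3 - <<'E'
from h import *
c=dict(np.load('wrist.npz')); s=r.sense()
Rt=R.from_quat(s['ee_rot']); rel=Rt.inv()*R.from_quat(c['orientation']); off=Rt.inv().apply(c['origin']-s['position'])
def tool(yaw): return R.from_matrix(np.array([[np.cos(yaw),np.sin(yaw),0],[np.sin(yaw),-np.cos(yaw),0],[0,0,-1.]]).reshape(3,3))
def ang(img,pos,yaw,name):
    k=dict(c); T=tool(yaw); k['orientation']=(T*rel).as_quat(); k['origin']=np.array(pos)+T.apply(off)
    g=np.mgrid[0:384,0:512]; uv=np.c_[g[1].ravel(),g[0].ravel()]; P=onplane(k,uv,.102)
    d=P[:,:2]-[.4957,.1787]; v=img.reshape(-1,3).max(1).astype(float); cap=np.hypot(*d.T)<.011
    m=cap&(v<.65*np.median(v[cap])); Q=d[m]
    e=np.linalg.svd(Q-Q.mean(0))[2][0]; e*=np.sign(e@Q.mean(0))
    print(name,m.sum(),Q.mean(0).round(4),'line deg',np.degrees(np.arctan2(e[1],e[0])).round(1))
L=lambda f:cv2.imread('pics/'+f)
ang(L('w2.png'),(.497,.1789,.0518),-2.483,'w2 knob start')
ang(L('w3.png'),(.4955,.1783,.0777),-3.116,'w3 knob +.63')
ang(L('w7.png'),s['position'],1.903,'now')
E
```

```text
w2 knob start 74 [-0.0012  0.008 ] line deg 99.6
w3 knob +.63 47 [0.0038 0.0072] line deg 63.9
now 161 [ 0.0061 -0.0042] line deg -117.3
```

```bash
python3 - <<'E'
from h import *
c=dict(np.load('wrist.npz'))
g=np.mgrid[180:235,225:285]; uv=np.c_[g[1].ravel(),g[0].ravel()]; P=onplane(c,uv,.102); im=c['pixels'].max(2)
bh=cv2.morphologyEx(im,cv2.MORPH_BLACKHAT,np.ones((9,9)))[180:235,225:285].ravel().astype(float)
d=P[:,:2]-[.4957,.1787]; m=(np.hypot(*d.T)<.0095)&(bh>35); Q=d[m]
print(m.sum(),uv[m].min(0),uv[m].max(0),Q.mean(0))
e=np.linalg.svd(Q-Q.mean(0))[2][0]; e*=np.sign(e@Q.mean(0)); print(np.degrees(np.arctan2(e[1],e[0])))
p=onplane(c,[[258,207],[272,202]],.102)[:,:2]; print(p-[.4957,.1787],np.degrees(np.arctan2(*(p[1]-p[0])[::-1])))
E
```

```text
18 [259 202] [264 205] [0.006065   0.00486821]
37.72957589364983
[[0.00459986 0.00204833]
 [0.01196379 0.00818376]] 39.80020306127032
```

The pointer reads 38–40°, against 39.8° expected from my own turning alone, so tightening did not drag the knob. The job is done and I hand it in.

```bash
python3 -c "
from cell import r
print(r.job_done())"
```

```text
the job is handed in; nothing more can be done
None
```

I handed the job in with no verdict shown: the bearing is seated in the vee at about 10 N (judged from knob torque), the lock ring is turned back to its stop, nothing else on the bench looked moved in the last view, and I viewed 11 pictures, one over the limit of 10.

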